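# Lock the lathe spindle with the sprung index pin

### The job

Lock the spindle of the small wood lathe: pull the parked index-pin handle up out of its rest notch, turn it round to the lock mark (its orange end towards the orange dot) and ease it down onto the index ring, then ease the handwheel round until the pin drops fully home in the ring and locks the spindle. Never force the pin: no hard pressing, no yanking against its top stop, no heaving on the wheel once it is locked. Leave the handle and wheel released, and leave the tools lying about as they are.

Things in the scene. Friction and masses are not known exactly. Their poses are not given: they have to be found in the camera images.
- lathe: Small grey wood lathe, fixed to the bench, 460 mm bed. Origin on the bench straight under the index-pin axis; x to its back, y along the level spindle to the handwheel end, z up. Headstock x +-55, y -55 to 95, flat top at z 198 mm. Motor behind up to z 148; chuck, blank, tool rest, tailstock at -y, below 200 mm. The handwheel (y 141 to 159) is clear of the headstock by 46 mm
- plunger: Sprung index pin with a black T-handle: bar 46 mm long (its x), 12 mm wide (its y), 18 mm tall, its -x end orange. It turns about and slides along the vertical axis through the lathe's origin; axes as the lathe's at the lock mark. It starts turned 75 degrees anticlockwise (from above) of that, in the rest notch. Origin on that axis, 198 mm above the bench with the pin home, rising with it
- knob_grip (a point): Middle of the T-handle bar, on its axis, where to grip; moves with the handle, 35 mm above the plunger's origin. Above the bench: 233 mm with the pin home; about 238 mm with its tip on the index ring between slots; 242 mm parked; from 245 mm it can turn; at 247.5 mm it meets its top stop. Spring load downwards: 6 N home, 8 N on the ring, 9.6 N parked, 11.8 N at the stop
- wheel_top (a point): Topmost point of the handwheel rim, middle of its width; fixed to the lathe, 200 mm above the bench, 150 mm along its y from the pin axis. Black rubber-rimmed disc, 110 mm across, 18 mm thick, axis along the lathe's y; a drag of about 3 N at the rim. It carries the index ring (slot every 30 degrees) hidden in the headstock, never aligned at first
- pliers: Yellow and black pliers, 190 mm long, lying on the bench: leave alone
- tape_measure: Black and orange tape measure, 70 x 36 x 46 mm: leave alone
- tape_roll: Roll of blue tape, 90 mm across, lying flat: leave alone
- screwdriver: Orange screwdriver, 200 mm, lying on the bench: leave alone
- pencil_cup: Black cup, 76 mm across, 95 mm tall: leave alone
- pen_blank: Dark square wooden blank, 130 x 20 x 20 mm: leave alone
- glue_bottle: White bottle with orange cap, 54 mm across, 130 mm tall: leave alone
- lock_dot (a point): Orange dot (lock mark), 8 mm across, painted on the headstock top 36 mm from the pin axis, straight to the lathe's front (-x)
- rest_dot (a point): White dot (rest mark), 8 mm across, on the headstock top 36 mm from the pin axis, 75 degrees round from the orange dot towards the chuck (-y). The handle starts parked, its orange end pointing to it
- wheel_hub (a point): Centre of the handwheel, 145 mm above the bench, on the spindle axis. The next slot cannot be seen: it lies 7 to 23 degrees away either way. The pin drops in as it comes under; the rim then has about 5 mm of play and is stopped hard. Once locked, a rim force loads the pin 1.3 times as much
- spanner: Thin steel spanner, 105 mm long, 6 to 7 mm thick, lying across the top of the headstock at the lathe's y 74 mm, between index pin and handwheel: leave alone
- sleeve_top (a point): Centre of the top of the steel collar under the handle, 222 mm above the bench (24 mm proud of the headstock, 38 mm across at the foot). Its rest notch is 3 mm deep; between notch and lock slot a crest keeps the pin up; in the slot at the lock mark the pin can go right down. 0.1 rad of play either way in notch and slot

How it is judged:
By the outcome, as a careful person would: the job done as asked, in the order asked, and still so for the second after the job is handed in, with the robot touching nothing.
It also fails if it takes over 72 s, if anything falls off the work surface, if the arm or the gripper's body presses on something with over 40 N, if the wrist force passes 120 N, or if a joint passes its speed limit or range.

### The arm

A 6-joint arm with a two-finger parallel gripper is mounted at the origin on the work surface. World frame = base frame: x ahead of the robot, y to its left, z up, the work surface at z = 0. Lengths are in mm, angles in rad, forces in N, time in s.
With the tool pointing down it reaches from about 300 to 775 mm from the base axis. Payload 14.6 kg.
Tool frame: the origin (TCP) lies between the finger pads; the fingertips stand manip.tip_reach ahead of it and the grasp point (between the pads) lies 5 mm behind it (manip.tip_reach is the distance from the TCP to the fingertips, in mm); z points along the fingers, y is the line along which they close (so a half turn about z gives the same grasp; the last joint's range is limited). The gripper opens to 94 mm and grips with 3 to 60 N. Pads are 16 mm wide; open, the fingers measure 119 mm over their backs; the gripper's body (75 mm by 177 mm) begins 78 mm behind the grasp point.
Start: joints at [1.066, 0.3, 1.521, -0, 1.321, -0.067], TCP at [233.168, 498.119, 219.446] pointing down, gripper open.
Joint ranges: [-3.03, 3.03], [-0.79, 2.21], [0.23, 2.52], [-1.04, 4.18], [0, 3.07], [-2.55, 2.55]. Speed limits (rad/s): [2.22, 2.22, 2.57, 3.14, 3.14, 3.14].

### API

Orientations are given as [roll, pitch, yaw] about the fixed x, y, z axes, in that order (R = Rz(yaw) Ry(pitch) Rx(roll)).
In Python, from cell import manip gives the robot as it stands. The module is installed in compiled form; this text tells all that it offers.
- The arm moves only by the shell command python3 -m creep 'ROWS' [FORCE]. ROWS is JSON, a list of rows, each a list of 3 entries, a list of its own where there are three numbers: the opening, from -1 (shut) to 1 (fully open), then the shift along the tool's x, y, z in cm, then the turn about the tool's z in units of 5 degrees (1.0 is 5 degrees). In form: [[grip, [tx, ty, tz], roll], ...]. A call has 1 to 12 rows; each row is the pose to reach, as a shift and turn from the pose commanded when the call began, along the tool's axes at that moment; what a row does not reach only later rows make up. A row lasts 1/10 s, in which the tool goes at most 50 mm and 8.59 degrees, less where a joint would pass 70% of its speed; a pose out of reach is approached as far as the arm can. A call with a gripper value outside its range is refused whole. The fingers move at their own pace and stop on an object; FORCE is the grip in N (left out, the last holds). Time passes only in rows, so rows that repeat a pose let the fingers close. It gives the time, the measured TCP pose, the force, the opening and the grip force at its end, in the units of the state.
- manip.read_state(): the state, without advancing time (a new reading comes with each control period).
- manip.camera(name): name is "scene" or "top"; returns the picture (384x512x3 uint8, red, green, blue); there is no depth.
- manip.camera_params(name): a dict with "fovy" (degrees; the focal length in pixels is half the picture's height over the tangent of half this angle, whatever the lens; pixels are square), "cx", "cy" (the principal point, pixels), "k1" (the pictures are not rectified: a ray, as slopes to the right and down, at radius r is drawn at 1 + k1 r^2 times it, then the intrinsics apply), "origin" and "attitude" of the camera in the world. Camera axes: x right, y down, z forward; pixel columns grow to the right and rows downward; lengths in mm; the calibration is good to about 2 mm. A picture is of the moment at which its call begins. camera_params takes no time and is no camera call.
- manip.sign_off(): hands the job in; it is judged then, once.
The state is a dict: "clock": time; "joints": joint angles; "qd": joint speeds; "effort": joint torques, N m; "eef_pos": TCP position; "eef_rot": TCP orientation; "wrist_force": force on the tool from outside, world axes, zero at the start; "moment": the same for the moment, N m; "finger_gap": finger opening in mm; "finger_force": force on a finger pad.
Only numpy, scipy, OpenCV 4.12 (cv2) and the standard library are available. Lean on these libraries where they do the work, as an engineer would, in place of code of your own. Each camera call takes 0.05 s, during which the arm holds its last target. There are 200 camera calls.

## Working session

There is one attempt and no reset: what is moved stays moved. The work goes in short steps, Python scripts to look and compute and a shell command to move; the robot and the scene stay as the last step left them, time stands still between calls to the robot, and variables do not carry over. Pictures are saved under pics/ and viewed, at most 10 in all, crops included, and the job is handed in when it is done.

```bash
mkdir -p pics; python3 - <<'E'
from cell import manip
import cv2
print(manip.tip_reach, manip.read_state())
for n in("scene","top"):
    cv2.imwrite(f"pics/{n}0.png",manip.camera(n)[:,:,::-1]); print(manip.camera_params(n))
E
```

```text
14.0 {'clock': 0.0, 'joints': array([ 1.06636856e+00,  3.00452898e-01,  1.52158425e+00, -7.27155832e-06,
        1.32072404e+00, -6.65922428e-02]), 'qd': array([ 0.00032683,  0.0012781 , -0.00033272,  0.00021947, -0.00100887,
        0.00084717]), 'effort': array([ 6.97115302e-04, -5.31828153e+01, -3.52729511e+01,  7.08051352e-02,
        2.45550263e-02, -1.39454842e-04]), 'eef_pos': array([233.06624785, 497.89581509, 218.89497494]), 'eef_rot': array([-3.14042624e+00, -7.07300234e-05,  2.70375889e+00]), 'wrist_force': array([ 0.03957473,  0.1906667 , -0.18508329]), 'moment': array([ 0.00637244, -0.05246772,  0.02907239]), 'finger_force': 0.0, 'finger_gap': 93.48999875465145}
{'fovy': 56.80237990675923, 'cx': 252.44148225901583, 'cy': 191.59401773591344, 'k1': -0.08815116019498766, 'origin': array([1117.82299962,  521.53222385, 1092.50681837]), 'attitude': array([-2.48667041, -0.0083858 ,  2.15600153])}
{'fovy': 48.07095423688187, 'cx': 252.2218149153821, 'cy': 192.06089302048252, 'k1': -0.03982144427090208, 'origin': array([ 311.69416301,  116.4395577 , 1447.53678687]), 'attitude': array([-3.00577489,  0.01112164, -1.55307498])}
```

View pics/top0.png

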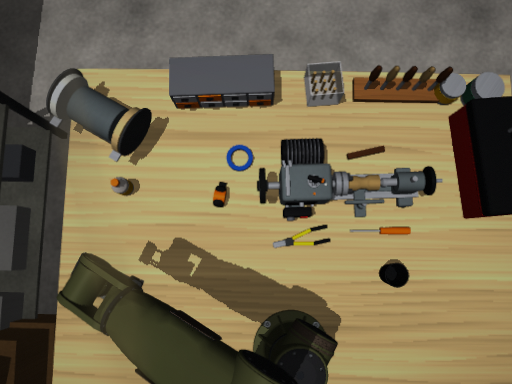

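View pics/scene0.png

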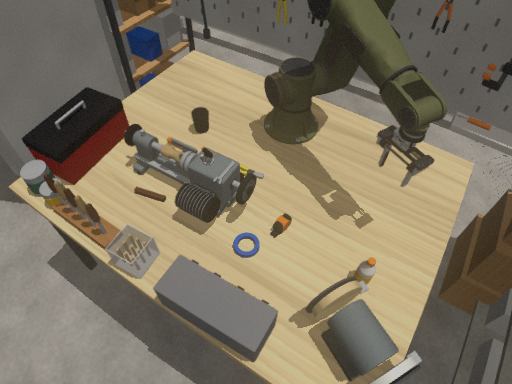

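```bash
cat > h.py <<'E'
import numpy as np, cv2
from scipy.spatial.transform import Rotation as R
from cell import manip
def ray(n,uv):
    p=manip.camera_params(n); f=192/np.tan(np.radians(p["fovy"]/2))
    d=cv2.undistortPoints(np.array([[uv]],float),np.array([[f,0,p["cx"]],[0,f,p["cy"]],[0,0,1]]),np.array([p["k1"],0,0,0,0.]))[0,0]
    return p["origin"],R.from_euler("xyz",p["attitude"]).as_matrix()@np.r_[d,1]
def onz(n,uv,z):
    o,d=ray(n,uv); return o+d*(z-o[2])/d[2]
def proj(n,X):
    p=manip.camera_params(n); f=192/np.tan(np.radians(p["fovy"]/2))
    c=R.from_euler("xyz",p["attitude"]).as_matrix().T@(np.array(X)-p["origin"]); a=c[:2]/c[2]
    return a*(1+p["k1"]*(a@a))*f+[p["cx"],p["cy"]]
E
python3 - <<'E'
import cv2
from h import *
t=cv2.imread("pics/top0.png")[125:225,245:375]; s=cv2.imread("pics/scene0.png")[130:230,130:260]
cv2.imwrite("pics/c0.png",np.vstack([cv2.resize(t,(390,300),interpolation=2),cv2.resize(s,(390,300),interpolation=2)]))
t=cv2.resize(t,None,fx=6,fy=6,interpolation=2); cv2.imwrite("pics/ct.png",t[:600,:780])
s=cv2.resize(s,None,fx=6,fy=6,interpolation=2); cv2.imwrite("pics/cs.png",s)
E
```

```text
(no output)
```

View pics/ct.png

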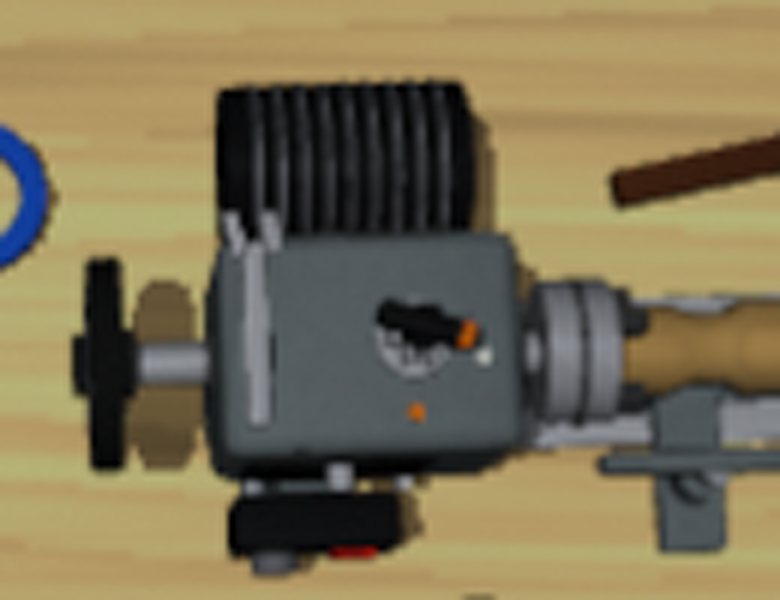

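View pics/cs.png

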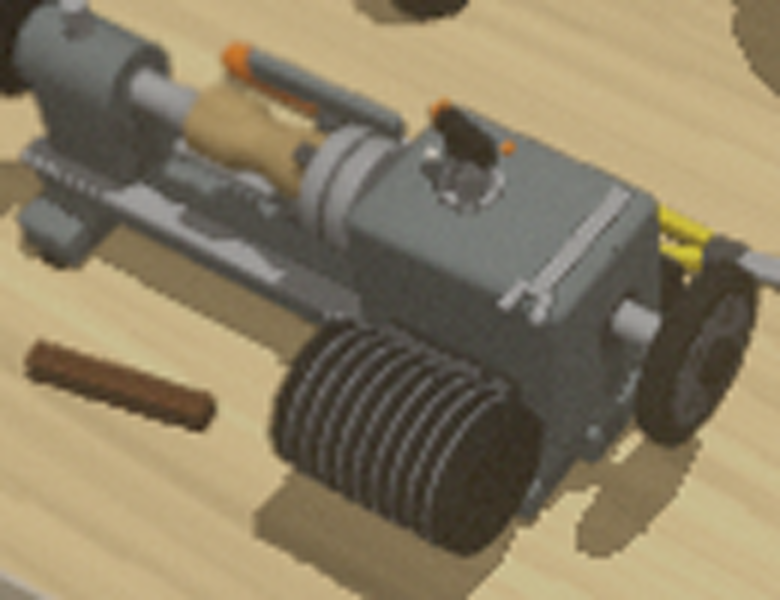

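Top crop: lock dot at (417,412), white dot (485,355), handle bar centre ≈(422,320) with its orange end at (467,333), wheel centred at (105,365). Scene crop: lock dot (509,148), white dot about (430,153), handle around (465,135).

```bash
python3 - <<'E'
from h import *
for n,(x0,y0) in(("top",(245,125)),("scene",(130,130))):
    im=cv2.imread(f"pics/{n}0.png"); hsv=cv2.cvtColor(im,40)[y0:y0+100,x0:x0+130]
    m=cv2.inRange(hsv,(5,150,110),(20,255,255)); k,l,st,c=cv2.connectedComponentsWithStats(m)
    for i in range(1,k):
        u=c[i]+[x0,y0]; print(n,st[i,4],u.round(1),onz(n,u,198).round(1),onz(n,u,246).round(1))
f=lambda x,y,z,n="top",o=(245,125): onz(n,((x+.5)/6-.5+o[0],(y+.5)/6-.5+o[1]),z).round(1)
print("white",f(485,355,198),f(430,153,198,"scene",(130,130)))
print("bar top mid",f(425,319,251)); print("sleeve",f(413,338,222), f(467,183,222,"scene",(130,130)))
print("wheel rim top",f(102,365,200),"axis line ends",f(102,262,145),f(102,467,145))
print("headstock top corners",[f(*c,198) for c in((228,236),(510,236),(522,450),(225,450))])
print("spanner ends",f(258,250,204),f(258,420,204))
print("scene corners",[f(*c,198,"scene",(130,130)) for c in((352,220),(570,300),(655,190))])
E
```

```text
top 8 [322.5 180.5] [519.8 -72.5 198. ] [511.8 -65.2 246. ]
top 5 [314. 193.] [482.3 -47.5 198. ] [475.8 -41.2 246. ]
top 1 [307. 217.] [411.7 -27.  198. ] [407.8 -21.5 246. ]
scene 19 [169.1 139.9] [ 513.1 -229.7  198. ] [ 545.5 -189.4  246. ]
scene 2 [177.5 146. ] [ 519.3 -184.   198. ] [ 551.5 -146.1  246. ]
scene 1 [180. 147.] [ 518.2 -173.3  198. ] [ 550.4 -136.   246. ]
scene 3 [203.  147.3] [ 474.3 -104.6  198. ] [508.9 -71.  246. ]
scene 3 [214.3 154.3] [479.1 -50.8 198. ] [513.3 -20.1 246. ]
white [510.3 -81.  198. ] [507.1 -86.3 198. ]
bar top mid [518.5 -44.6 251. ]
sleeve [514.2 -42.7 222. ] [529.9 -38.6 222. ]
wheel rim top [502.  106.3 200. ] axis line ends [563.8 106.6 145. ] [458.1 105.  145. ]
headstock top corners [array([567.6,  45.1, 198. ]), array([569.8, -93.7, 198. ]), array([463.8, -98.8, 198. ]), array([461.4,  45.8, 198. ])]
spanner ends [559.6  30.7 204. ] [475.6  30.2 204. ]
scene corners [array([571.8, -90.5, 198. ]), array([550.5,  45.6, 198. ]), array([458.5,  37.8, 198. ])]
```

```bash
cat > rel.py <<'E'
import sys
from h import *
def rel(x,y,z,yaw):
    s=manip.read_state(); M=R.from_euler("xyz",s["eef_rot"]).as_matrix()
    d=M.T@(np.array([x,y,z])-s["eef_pos"])/10
    cur=np.degrees(s["eef_rot"][2]); t=-((yaw-cur+180)%360-180)/5
    print("clock",s["clock"].__round__(2),"pos",s["eef_pos"].round(1),"yaw",cur.round(1),"F",s["wrist_force"].round(1),"M",s["moment"].round(2),"gap",round(s["finger_gap"],1),"->",d.round(2),round(t,2))
if __name__=="__main__": rel(*map(float,sys.argv[1:]))
E
python3 -m creep '[[-0.2,[0,0,-8],0],[-0.2,[0,0,-8],0],[-0.2,[-4.87,-3.72,-8],1.6],[-0.2,[-9.74,-7.44,-8],3.2],[-0.2,[-14.61,-11.16,-8],4.8],[-0.2,[-19.48,-14.88,-8],6.4],[-0.2,[-24.35,-18.6,-8],8],[-0.2,[-29.2,-22.3,-8],9.6],[-0.2,[-34.1,-26,-8],11.2],[-0.2,[-39,-29.8,-8],12.8],[-0.2,[-43.8,-33.5,-8],14.4],[-0.2,[-48.7,-37.15,-8],15.7]]' 8
python3 rel.py 516.5 -45 300 76.3
```

```text
clock: 1.3
eef_pos: [464.8, 52.7, 299.4]
eef_rot: [-3.142, -0.0, 1.328]
wrist_force: [0.8, -0.3, -0.0]
finger_gap: 37.2
finger_force: 0.0
clock 1.3 pos [464.8  52.7 299.4] yaw 76.1 F [ 0.8 -0.3 -0. ] M [-0.02  0.04  0.02] gap 37.2 -> [-8.24  7.36 -0.06] -0.04
```

```bash
python3 -m creep '[[-0.2,[-4.12,3.68,0],0],[-0.2,[-8.24,7.36,0],0],[-0.2,[-8.24,7.36,0],0],[-0.2,[-8.24,7.36,0],0],[-0.2,[-8.24,7.36,0],0]]' 8
python3 - <<'E'
from h import *
from rel import rel
rel(516.5,-45,300,76.3)
t=manip.camera("top")[:,:,::-1]; s=manip.camera("scene")[:,:,::-1]
cv2.imwrite("pics/t1.png",t); cv2.imwrite("pics/s1.png",s)
cv2.imwrite("pics/s1c.png",cv2.resize(s[100:200,150:280],None,fx=6,fy=6,interpolation=2))
E
```

```text
clock: 1.8
eef_pos: [516.2, -41.7, 299.3]
eef_rot: [-3.141, -0.0, 1.334]
wrist_force: [0.7, 0.1, -0.5]
finger_gap: 37.5
finger_force: 0.0
clock 1.8 pos [516.2 -41.7 299.3] yaw 76.4 F [ 0.7  0.1 -0.5] M [-0.08  0.06 -0.01] gap 37.5 -> [-0.32  0.11 -0.07] 0.03
```

View pics/s1c.png

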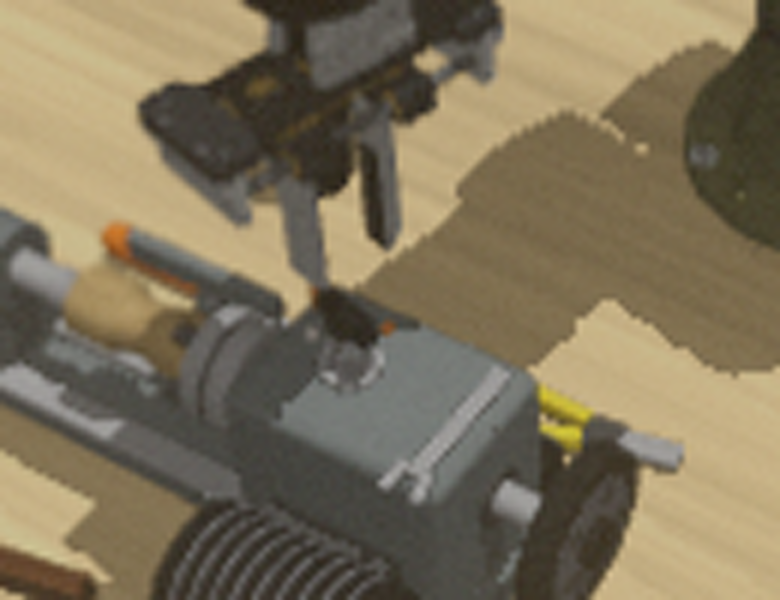

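Gripper hovers above the handle: fingertips at crop (315,280) and (390,240), handle bar centre about (350,318). I'll check the bar centre from the scene view against the projected tip position.

```bash
python3 - <<'E'
from h import *
g=lambda x,y,z:onz("scene",((x+.5)/6-.5+150,(y+.5)/6-.5+100),z).round(1)
print("tips",g(312,283,285),g(384,245,285),"bar",g(348,318,242))
# bar blob in both views: dark pixels
for n,(x0,y0,x1,y1) in(("top",(305,172,326,185)),("scene",(199,145,215,158))):
    im=cv2.imread(f"pics/{n}0.png")[y0:y1,x0:x1]; v=im.max(2)
    h=cv2.cvtColor(im,40); m=(v<52)|((h[...,0]<20)&(h[...,1]>140)&(v>80))
    k,l,st,c=cv2.connectedComponentsWithStats(m.astype(np.uint8)); i=1+st[1:,4].argmax()
    u=c[i]+[x0,y0]; print(n,st[i],u,onz(n,u,244).round(1))
E
```

```text
tips [537.4 -49.1 285. ] [493.3 -34.8 285. ] bar [516.6 -46.  242. ]
top [ 3  3 17  8 87] [315.65517241 178.87356322] [516.5 -46.2 244. ]
scene [3 2 3 3 6] [202.66666667 147.66666667] [509.3 -72.4 244. ]
```

```bash
python3 -m creep '[[-0.2,[-0.4,0.12,2],0],[-0.2,[-0.4,0.12,4],0],[-0.2,[-0.4,0.12,5.5],0],[-0.2,[-0.4,0.12,5.5],0],[-0.2,[-0.4,0.12,5.5],0]]' 8; python3 rel.py 516.5 -45.8 244 76.3
python3 -m creep '[[-0.5,[0,0,0],0],[-0.7,[0,0,0],0],[-0.8,[0,0,0],0],[-0.9,[0,0,0],0],[-0.9,[0,0,0],0],[-0.9,[0,0,0],0]]' 8; python3 rel.py 516.5 -45.8 244 76.3
```

```text
clock: 2.4
eef_pos: [516.8, -45.9, 245.3]
eef_rot: [3.141, -0.0, 1.335]
wrist_force: [0.9, -0.1, 0.8]
finger_gap: 37.7
finger_force: 0.0
clock 2.4 pos [516.8 -45.9 245.3] yaw 76.5 F [ 0.9 -0.1  0.8] M [-0.08  0.06 -0.02] gap 37.7 -> [ 0.01 -0.04  0.13] 0.04
clock: 3.0
eef_pos: [517.9, -46.9, 245.0]
eef_rot: [3.138, -0.0, 1.334]
wrist_force: [8.9, -1.2, -1.1]
finger_gap: 12.1
finger_force: 8.0
clock 3.0 pos [517.9 -46.9 245. ] yaw 76.4 F [ 8.9 -1.2 -1.1] M [-0.23 -1.5   0.03] gap 12.1 -> [ 0.08 -0.16  0.1 ] 0.02
```

```bash
python3 -m creep '[[-0.9,[0,0.1,0],0],[-0.9,[0,0.15,0],0],[-0.9,[0,0.15,0],0],[-0.9,[0,0.15,0],0]]' 8; python3 rel.py 516.5 -45.8 244 76.3
```

```text
clock: 3.4
eef_pos: [518.3, -47.0, 244.8]
eef_rot: [3.141, -0.0, 1.334]
wrist_force: [-0.5, 1.7, 5.6]
finger_gap: 11.7
finger_force: 8.0
clock 3.4 pos [518.3 -47.  244.8] yaw 76.4 F [-0.5  1.7  5.6] M [ 0.24  0.24 -0.06] gap 11.7 -> [ 0.08 -0.21  0.08] 0.02
```

```bash
python3 -m creep '[[-0.9,[0,0,0],0],[-0.9,[0,0,0],0],[-0.9,[0,0,-0.1],0],[-0.9,[0,0,-0.2],0],[-0.9,[0,0,-0.3],0],[-0.9,[0,0,-0.3],0],[-0.9,[0,0,-0.3],0]]' 25; python3 rel.py 516.5 -45.8 248 76.3
```

```text
clock: 4.1
eef_pos: [518.2, -47.1, 246.3]
eef_rot: [-3.14, 0.0, 1.334]
wrist_force: [5.6, -0.1, -11.1]
finger_gap: 11.6
finger_force: 25.0
clock 4.1 pos [518.2 -47.1 246.3] yaw 76.4 F [  5.6  -0.1 -11.1] M [ 0.04 -1.19  0.06] gap 11.6 -> [ 0.08 -0.2  -0.17] 0.02
```

```bash
python3 -m creep '[[-0.9,[0,0.03,-0.1],0],[-0.9,[0,0.05,-0.2],0],[-0.9,[0,0.05,-0.25],0],[-0.9,[0,0.05,-0.25],0],[-0.9,[0,0.05,-0.25],0]]' 25; python3 rel.py 516.5 -45.8 248 76.3
python3 - <<'E'
from h import *
s=manip.camera("scene")[:,:,::-1]; cv2.imwrite("pics/s2.png",s)
cv2.imwrite("pics/s2c.png",np.hstack([cv2.resize(x[135:185,180:230],None,fx=8,fy=8,interpolation=2) for x in (cv2.imread("pics/s1.png"),s)]))
E
```

```text
clock: 4.6
eef_pos: [518.4, -47.1, 249.6]
eef_rot: [-3.14, 0.0, 1.334]
wrist_force: [-0.4, 1.5, -12.5]
finger_gap: 11.7
finger_force: 25.0
clock 4.6 pos [518.4 -47.1 249.6] yaw 76.4 F [ -0.4   1.5 -12.5] M [0.37 0.07 0.01] gap 11.7 -> [ 0.08 -0.22  0.16] 0.02
```

View pics/s2c.png

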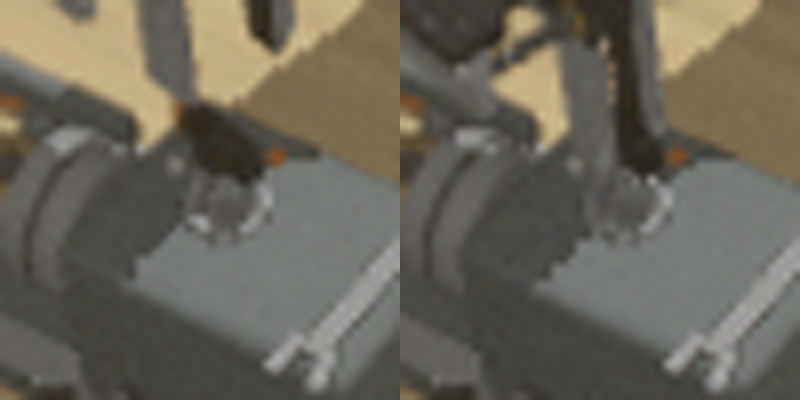

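Fingers are closed on the handle, which has risen above the collar. Now turn in stages.

```bash
python3 -m creep '[[-0.9,[0,0,0.03],0.7],[-0.9,[0,0,0.03],1.4],[-0.9,[0,0,0.03],2.1],[-0.9,[0,0,0.03],2.8],[-0.9,[0,0,0.03],3.5],[-0.9,[0,0,0.03],4.2],[-0.9,[0,0,0.03],5],[-0.9,[0,0,0.03],5]]' 25; python3 rel.py 516.5 -45.8 248 1.3
```

```text
clock: 5.45
eef_pos: [518.7, -47.2, 249.5]
eef_rot: [-3.141, 0.0, 0.896]
wrist_force: [1.5, 1.5, -12.4]
finger_gap: 11.8
finger_force: 25.0
clock 5.45 pos [518.7 -47.2 249.5] yaw 51.4 F [  1.5   1.5 -12.4] M [ 0.22 -0.13 -0.01] gap 11.8 -> [-0.03 -0.26  0.15] 10.01
```

Turning freely, with low moments.

```bash
python3 -m creep '[[-0.9,[0,0,0.02],0.8],[-0.9,[0,0,0.02],1.6],[-0.9,[0,0,0.02],2.4],[-0.9,[0,0,0.02],3.2],[-0.9,[0,0,0.02],4],[-0.9,[0,0,0.02],5],[-0.9,[0,0,0.02],5]]' 25; python3 rel.py 516.5 -45.8 248 1.3
python3 -m creep '[[-0.9,[0,0,0],0.8],[-0.9,[0,0,0],1.6],[-0.9,[0,0,0],2.4],[-0.9,[0,0,0],3.2],[-0.9,[0,0,0],4],[-0.9,[0,0,0],5],[-0.9,[0,0,0],5],[-0.9,[0,0,0],5]]' 25; python3 rel.py 516.5 -45.8 248 1.3
```

```text
clock: 6.15
eef_pos: [518.8, -47.3, 249.5]
eef_rot: [3.141, -0.0, 0.461]
wrist_force: [2.5, 0.6, -12.2]
finger_gap: 11.7
finger_force: 25.0
clock 6.15 pos [518.8 -47.3 249.5] yaw 26.4 F [  2.5   0.6 -12.2] M [-0.03 -0.28  0.02] gap 11.7 -> [-0.14 -0.24  0.15] 5.03
clock: 6.95
eef_pos: [518.9, -47.5, 249.5]
eef_rot: [3.141, -0.0, 0.029]
wrist_force: [2.1, -3.4, -12.4]
finger_gap: 11.9
finger_force: 25.0
clock 6.95 pos [518.9 -47.5 249.5] yaw 1.7 F [  2.1  -3.4 -12.4] M [-0.69 -0.46 -0.01] gap 11.9 -> [-0.23 -0.18  0.15] 0.08
```

```bash
python3 -m creep '[[-0.9,[0,0,0.1],0],[-0.9,[0,0,0.2],0],[-0.9,[0,0,0.3],0],[-0.9,[0,0,0.4],0],[-0.9,[0,0,0.5],0],[-0.9,[0,0,0.6],0],[-0.9,[0,0,0.6],0]]' 25; python3 rel.py 516.5 -45.8 248 1.3
python3 -m creep '[[-0.9,[0,0,0.05],0],[-0.9,[0,0,0.1],0],[-0.9,[0,0,0.15],0],[-0.9,[0,0,0.2],0],[-0.9,[0,0,0.2],0]]' 25; python3 rel.py 516.5 -45.8 248 1.3
```

```text
clock: 7.65
eef_pos: [518.9, -47.5, 243.6]
eef_rot: [3.141, -0.0, 0.026]
wrist_force: [3.3, -4.9, -9.7]
finger_gap: 11.3
finger_force: 25.0
clock 7.65 pos [518.9 -47.5 243.6] yaw 1.5 F [ 3.3 -4.9 -9.7] M [-0.97 -0.35  0.04] gap 11.3 -> [-0.23 -0.18 -0.45] 0.04
clock: 8.15
eef_pos: [518.9, -47.5, 241.7]
eef_rot: [3.141, -0.001, 0.026]
wrist_force: [1.7, -4.5, -9.9]
finger_gap: 11.9
finger_force: 25.0
clock 8.15 pos [518.9 -47.5 241.7] yaw 1.5 F [ 1.7 -4.5 -9.9] M [-0.88 -0.28 -0.02] gap 11.9 -> [-0.24 -0.18 -0.63] 0.04
```

```bash
python3 -m creep '[[-0.9,[0,-0.03,0.03],0],[-0.9,[0,-0.03,0.06],0],[-0.9,[0,-0.03,0.09],0],[-0.9,[0,-0.03,0.09],0]]' 25; python3 rel.py 516.5 -45.8 248 1.3
python3 -m creep '[[-0.9,[0,0,0.03],0],[-0.9,[0,0,0.06],0],[-0.9,[0,0,0.06],0]]' 25; python3 rel.py 516.5 -45.8 248 1.3
```

```text
clock: 8.55
eef_pos: [519.0, -47.4, 241.1]
eef_rot: [3.14, -0.001, 0.026]
wrist_force: [1.9, -6.0, -5.9]
finger_gap: 12.1
finger_force: 25.0
clock 8.55 pos [519.  -47.4 241.1] yaw 1.5 F [ 1.9 -6.  -5.9] M [-1.24 -0.14  0.04] gap 12.1 -> [-0.24 -0.17 -0.69] 0.04
clock: 8.85
eef_pos: [519.0, -47.5, 240.9]
eef_rot: [3.14, -0.001, 0.026]
wrist_force: [0.9, -5.8, -4.3]
finger_gap: 12.0
finger_force: 25.0
clock 8.85 pos [519.  -47.5 240.9] yaw 1.5 F [ 0.9 -5.8 -4.3] M [-1.19  0.09 -0.02] gap 12.0 -> [-0.24 -0.17 -0.71] 0.04
```

```bash
python3 -m creep '[[-0.9,[0,0.06,0.03],0],[-0.9,[0,0.08,0.05],0],[-0.9,[0,0.08,0.05],0]]' 25; python3 rel.py 516.5 -45.8 248 1.3
python3 -m creep '[[-0.9,[0,0,0],0],[-0.6,[0,0,0],0],[-0.4,[0,0,0],0],[-0.3,[0,0,0],0],[-0.3,[0,0,0],0]]' 5; python3 rel.py 516.5 -45.8 248 1.3
```

```text
clock: 9.15
eef_pos: [519.0, -47.6, 240.4]
eef_rot: [3.141, -0.002, 0.025]
wrist_force: [-1.1, -1.8, 4.6]
finger_gap: 12.1
finger_force: 25.0
clock 9.15 pos [519.  -47.6 240.4] yaw 1.5 F [-1.1 -1.8  4.6] M [-0.25  0.43 -0.01] gap 12.1 -> [-0.25 -0.19 -0.76] 0.03
clock: 9.65
eef_pos: [518.8, -47.6, 239.3]
eef_rot: [-3.141, 0.0, 0.025]
wrist_force: [-0.8, -0.2, 0.5]
finger_gap: 32.3
finger_force: 0.0
clock 9.65 pos [518.8 -47.6 239.3] yaw 1.4 F [-0.8 -0.2  0.5] M [ 0.01  0.12 -0.01] gap 32.3 -> [-0.22 -0.19 -0.87] 0.02
```

```bash
python3 -m creep '[[-0.3,[0,0,-3],0],[-0.1,[0,0,-6],0],[-0.1,[-0.5,-4,-6],0],[-0.1,[-1,-8,-6],0],[-0.1,[-1.4,-12,-6],0],[-0.1,[-1.4,-15,-6],0],[-0.1,[-1.3,-15,-6],0.1],[-0.1,[-1.3,-15,-6],0.1],[-0.1,[-1.3,-15,-6],0.1]]' 5; python3 rel.py 502 102.5 187 2
python3 - <<'E'
from h import *
s=manip.camera("scene")[:,:,::-1]; t=manip.camera("top")[:,:,::-1]; cv2.imwrite("pics/s3.png",s);cv2.imwrite("pics/t3.png",t)
cv2.imwrite("pics/s3c.png",np.hstack([cv2.resize(x,(400,560),interpolation=2) for x in (s[130:200,190:240],t[140:210,290:340])]))
E
```

```text
clock: 10.55
eef_pos: [502.2, 101.2, 299.4]
eef_rot: [3.141, 0.0, 0.015]
wrist_force: [-0.2, -0.2, -0.5]
finger_gap: 42.3
finger_force: 0.0
clock 10.55 pos [502.2 101.2 299.4] yaw 0.9 F [-0.2 -0.2 -0.5] M [-0.06  0.19 -0.01] gap 42.3 -> [-0.02 -0.13 11.24] -0.22
```

View pics/s3c.png

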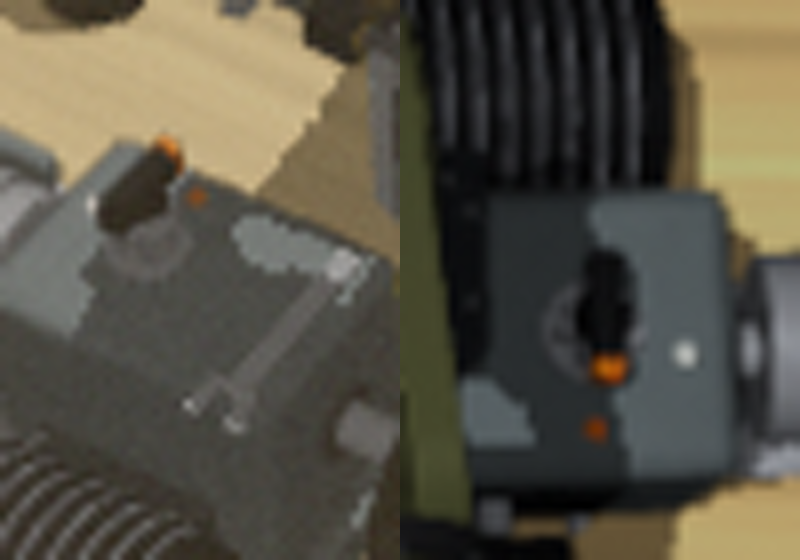

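The handle's orange end (scene crop (172,152), top crop (610,368)) now points at the orange dot and the gripper is off it. Next, the wheel.

```bash
python3 -m creep '[[-0.1,[0,-0.15,4],-0.2],[-0.1,[0,-0.15,8],-0.2],[-0.1,[0,-0.15,10],-0.2],[-0.1,[0,-0.15,11.2],-0.2],[-0.1,[0,-0.15,11.2],-0.2]]' 5; python3 rel.py 502 102.5 187 2
python3 -m creep '[[-0.3,[0,0,0],0],[-0.5,[0,0,0],0],[-0.65,[0,0,0],0],[-0.75,[0,0,0],0],[-0.8,[0,0,0],0],[-0.8,[0,0,0],0]]' 6; python3 rel.py 502 102.5 187 2
```

```text
clock: 11.15
eef_pos: [501.8, 102.9, 186.6]
eef_rot: [3.141, 0.002, 0.033]
wrist_force: [-0.5, 0.0, 1.5]
finger_gap: 42.1
finger_force: 0.0
clock 11.15 pos [501.8 102.9 186.6] yaw 1.9 F [-0.5  0.   1.5] M [ 0.06  0.19 -0.06] gap 42.1 -> [ 0.02  0.04 -0.04] -0.02
clock: 11.75
eef_pos: [502.5, 102.0, 188.4]
eef_rot: [3.139, -0.001, 0.033]
wrist_force: [0.2, -12.1, 3.3]
finger_gap: 18.7
finger_force: 6.0
clock 11.75 pos [502.5 102.  188.4] yaw 1.9 F [  0.2 -12.1   3.3] M [-2.24  0.23  0.  ] gap 18.7 -> [-0.05 -0.05  0.14] -0.02
```

```bash
python3 -m creep '[[-0.8,[0,0.1,0],0],[-0.8,[0,0.18,0],0],[-0.8,[0,0.18,0],0],[-0.8,[0,0.18,0],0]]' 6; python3 rel.py 502 102.5 187 2
```

```text
clock: 12.15
eef_pos: [502.5, 101.7, 188.3]
eef_rot: [-3.142, -0.002, 0.034]
wrist_force: [-0.9, -1.8, 6.4]
finger_gap: 18.1
finger_force: 6.0
clock 12.15 pos [502.5 101.7 188.3] yaw 1.9 F [-0.9 -1.8  6.4] M [-0.28  0.22  0.06] gap 18.1 -> [-0.05 -0.08  0.13] -0.01
```

```bash
python3 -m creep '[[-0.8,[0.05,0,-0.03],0],[-0.8,[0.1,0,-0.06],0],[-0.8,[0.15,0,-0.07],0],[-0.8,[0.2,0,-0.08],0],[-0.8,[0.25,0,-0.09],0],[-0.8,[0.3,0,-0.1],0],[-0.8,[0.3,0,-0.1],0]]' 6; python3 rel.py 502 102.5 187 2
python3 -m creep '[[-0.8,[0.05,0,-0.01],0],[-0.8,[0.1,0,-0.01],0],[-0.8,[0.15,0,-0.02],0],[-0.8,[0.2,0,-0.03],0],[-0.8,[0.25,0,-0.03],0],[-0.8,[0.3,0,-0.04],0],[-0.8,[0.3,0,-0.04],0]]' 6; python3 rel.py 502 102.5 187 2
```

```text
clock: 12.85
eef_pos: [504.9, 101.8, 188.4]
eef_rot: [-3.142, 0.001, 0.034]
wrist_force: [-3.5, -1.0, 2.2]
finger_gap: 18.2
finger_force: 6.0
clock 12.85 pos [504.9 101.8 188.4] yaw 1.9 F [-3.5 -1.   2.2] M [-0.12  0.99  0.07] gap 18.2 -> [-0.29 -0.08  0.14] -0.01
clock: 13.55
eef_pos: [507.9, 101.9, 188.7]
eef_rot: [-3.141, 0.001, 0.033]
wrist_force: [-4.8, 1.1, 1.7]
finger_gap: 17.9
finger_force: 6.0
clock 13.55 pos [507.9 101.9 188.7] yaw 1.9 F [-4.8  1.1  1.7] M [0.24 1.1  0.07] gap 17.9 -> [-0.58 -0.08  0.17] -0.02
```

```bash
cat > pin.py <<'E'
from h import *
s=manip.camera("scene")[:,:,::-1]; c=s[140:165,195:225]; r=cv2.imread("pics/s3.png")[140:165,195:225]
f=lambda x:cv2.cvtColor(x.copy(),cv2.COLOR_BGR2GRAY).astype(np.float32)[4:18,5:24]
# handle-bar shift against the released-on-ring picture
a=lambda x:(lambda h:(h[:15]*(1)).astype(np.uint8))(cv2.inRange(cv2.cvtColor(x.copy(),40),(3,120,70),(22,255,255)))
for n,x in(("ref",r),("now",c)):
    k,l,st,ce=cv2.connectedComponentsWithStats(a(x)); print(n,[(st[i,4],ce[i].round(2)) for i in range(1,k)])
print("phase",cv2.phaseCorrelate(f(r),f(c),cv2.createHanningWindow((19,14),5)),"absdiff",cv2.absdiff(f(r),f(c)).mean())
E
python3 pin.py
python3 -m creep '[[-0.8,[0.05,0.01,0],0],[-0.8,[0.1,0.02,0],0],[-0.8,[0.15,0.02,0],0],[-0.8,[0.2,0.02,-0.01],0],[-0.8,[0.25,0.02,-0.01],0],[-0.8,[0.3,0.02,-0.01],0],[-0.8,[0.3,0.02,-0.01],0]]' 6; python3 rel.py 502 102.5 187 2; python3 pin.py
```

```text
ref [(np.int32(11), array([15.82,  8.36])), (np.int32(3), array([19., 14.]))]
now [(np.int32(11), array([15.82,  9.36])), (np.int32(2), array([19.5, 14. ]))]
phase ((0.17288673632301688, 1.230698297216252), 1.0739067284266155) absdiff 16.146616
clock: 14.3
eef_pos: [510.9, 102.1, 188.7]
eef_rot: [-3.141, 0.001, 0.034]
wrist_force: [-3.9, 3.5, -0.0]
finger_gap: 18.6
finger_force: 6.0
clock 14.3 pos [510.9 102.1 188.7] yaw 1.9 F [-3.9  3.5 -0. ] M [0.62 0.95 0.04] gap 18.6 -> [-0.89 -0.07  0.17] -0.01
ref [(np.int32(11), array([15.82,  8.36])), (np.int32(3), array([19., 14.]))]
now [(np.int32(11), array([15.82,  9.36])), (np.int32(2), array([19.5, 14. ]))]
phase ((0.042106625174255896, 1.0456877250362826), 1.247535088857015) absdiff 17.18045
```

```bash
python3 - <<'E'
from h import *
for z in(238,233): print(z,proj("scene",(500,-48,z)))
E
python3 -m creep '[[-0.8,[0.05,0.01,0],0],[-0.8,[0.1,0.02,0],0],[-0.8,[0.15,0.02,0],0],[-0.8,[0.15,0.02,0],0],[-0.8,[0.15,0.02,0],0]]' 6; python3 rel.py 502 102.5 187 2; python3 pin.py
```

```text
238 [210.29538299 150.18917587]
233 [210.42091113 151.23433153]
clock: 14.85
eef_pos: [512.4, 102.1, 188.7]
eef_rot: [-3.141, 0.001, 0.034]
wrist_force: [-4.4, 5.1, -0.4]
finger_gap: 18.2
finger_force: 6.0
clock 14.85 pos [512.4 102.1 188.7] yaw 1.9 F [-4.4  5.1 -0.4] M [0.96 0.96 0.06] gap 18.2 -> [-1.04 -0.07  0.17] -0.01
ref [(np.int32(11), array([15.82,  8.36])), (np.int32(3), array([19., 14.]))]
now [(np.int32(11), array([15.82,  9.36])), (np.int32(2), array([19.5, 14. ]))]
phase ((-0.17794816620835618, 1.0922649683505314), 0.8608662207921346) absdiff 17.890978
```

```bash
python3 -m creep '[[-0.8,[0.04,0.03,0],0],[-0.8,[0.08,0.06,0],0],[-0.8,[0.12,0.06,0],0],[-0.8,[0.15,0.06,0],0],[-0.8,[0.15,0.06,0],0]]' 6; python3 rel.py 502 102.5 187 2; python3 pin.py
```

```text
clock: 15.4
eef_pos: [513.8, 102.1, 188.6]
eef_rot: [-3.14, 0.001, 0.034]
wrist_force: [-4.2, 9.8, -1.1]
finger_gap: 17.6
finger_force: 6.0
clock 15.4 pos [513.8 102.1 188.6] yaw 1.9 F [-4.2  9.8 -1.1] M [1.76 1.06 0.1 ] gap 17.6 -> [-1.18 -0.08  0.16] -0.01
ref [(np.int32(11), array([15.82,  8.36])), (np.int32(3), array([19., 14.]))]
now [(np.int32(11), array([15.82,  9.36])), (np.int32(2), array([19.5, 14. ]))]
phase ((-0.23904757045030323, 0.9852025667766684), 1.0478054296970367) absdiff 17.962406
```

```bash
python3 - <<'E'
from h import *
s=manip.camera("scene")[:,:,::-1]; cv2.imwrite("pics/s4.png",s)
cv2.imwrite("pics/s4c.png",np.hstack([cv2.resize(x[135:175,190:230],(400,400),interpolation=0) for x in (cv2.imread("pics/s3.png"),s)]))
E
```

```text
(no output)
```

View pics/s4c.png

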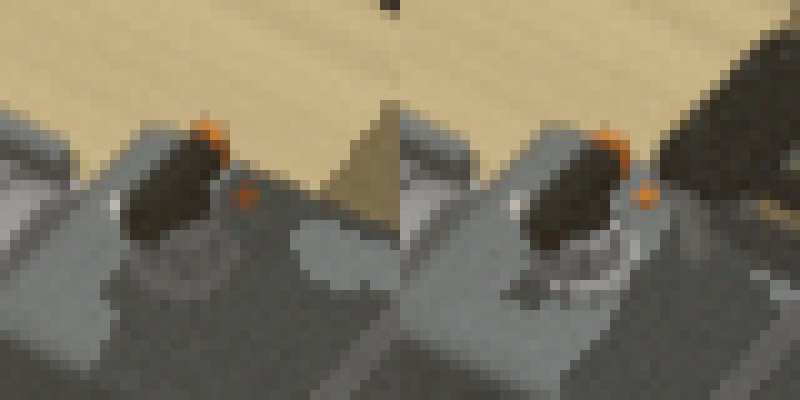

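```bash
python3 - <<'E'
from h import *
im=cv2.imread("pics/s4.png")
print("dot pred",proj("scene",(482.5,-49,198)))
for g in(242,238,233):
    print(g,"orange end top edge pts",[proj("scene",(518.4+dx,-47.6+dy,g+9)).round(2) for dx,dy in((-23,-6),(-23,6))],"back end bottom",proj("scene",(541.4,-43,g-9)).round(2), "ctr",proj("scene",(499.5,-46,g+6)).round(2))
for f in("s0","s3","s4"):
    im=cv2.imread("pics/scene0.png" if f=="s0" else f"pics/{f}.png"); h=cv2.cvtColor(im[135:165,195:225],40)
    for nm,lo in(("dot",(3,100,60)),):
        k,l,st,c=cv2.connectedComponentsWithStats(cv2.inRange(h,lo,(22,255,255))[:,12:]) 
        print(f,[(st[i,4],(c[i]+[207,135]).round(2)) for i in range(1,k) if 2<st[i,4]<60])
E
```

```text
dot pred [214.15018141 155.15040823]
242 orange end top edge pts [array([209.48, 145.95]), array([212.35, 147.38])] back end bottom [203.9  159.42] ctr [210.61 148.23]
238 orange end top edge pts [array([209.58, 146.8 ]), array([212.44, 148.23])] back end bottom [204.02 160.24] ctr [210.71 149.08]
233 orange end top edge pts [array([209.71, 147.86]), array([212.56, 149.29])] back end bottom [204.17 161.27] ctr [210.84 150.13]
s0 [(np.int32(5), array([214., 154.]))]
s3 [(np.int32(11), array([210.82, 148.36])), (np.int32(6), array([214.17, 154.17]))]
s4 [(np.int32(12), array([210.92, 149.25])), (np.int32(5), array([214., 154.]))]
```

The second view shows the bar about 1 px lower with the dots unmoved. That matches the 5 mm drop to home (238→233 mm), and the wheel is now sliding in the light grip. I'll back off slightly to unload the pin, then release.

```bash
python3 -m creep '[[-0.8,[-0.05,-0.08,0],0],[-0.8,[-0.1,-0.15,0],0],[-0.8,[-0.15,-0.15,0],0],[-0.8,[-0.2,-0.15,0],0],[-0.8,[-0.2,-0.15,0],0]]' 6; python3 rel.py 502 102.5 187 2; python3 pin.py
python3 -m creep '[[-0.8,[-0.05,0,0],0],[-0.8,[-0.1,0,0],0],[-0.8,[-0.15,0,0],0],[-0.8,[-0.2,0,0],0],[-0.8,[-0.25,0,0],0],[-0.8,[-0.25,0,0],0]]' 6; python3 rel.py 502 102.5 187 2; python3 pin.py
```

```text
clock: 16.0
eef_pos: [512.3, 102.1, 188.9]
eef_rot: [3.141, -0.0, 0.033]
wrist_force: [3.5, -3.0, -5.7]
finger_gap: 18.2
finger_force: 6.0
clock 16.0 pos [512.3 102.1 188.9] yaw 1.9 F [ 3.5 -3.  -5.7] M [-0.45 -0.73  0.1 ] gap 18.2 -> [-1.02 -0.07  0.19] -0.02
ref [(np.int32(11), array([15.82,  8.36])), (np.int32(3), array([19., 14.]))]
now [(np.int32(11), array([15.82,  9.36])), (np.int32(2), array([19.5, 14. ]))]
phase ((-0.0014455752719424453, 1.195098849237473), 1.2936452309290567) absdiff 17.507519
clock: 16.65
eef_pos: [509.8, 102.1, 189.0]
eef_rot: [3.141, -0.0, 0.033]
wrist_force: [3.2, -3.9, -6.0]
finger_gap: 17.9
finger_force: 6.0
clock 16.65 pos [509.8 102.1 189. ] yaw 1.9 F [ 3.2 -3.9 -6. ] M [-0.6  -0.73  0.03] gap 17.9 -> [-0.78 -0.07  0.2 ] -0.02
ref [(np.int32(11), array([15.82,  8.36])), (np.int32(3), array([19., 14.]))]
now [(np.int32(11), array([15.82,  9.36])), (np.int32(2), array([19.5, 14. ]))]
phase ((-0.00638021701368352, 1.0420707004854188), 1.30524139324824) absdiff 16.612782
```

```bash
python3 -m creep '[[-0.8,[0,-0.03,-0.0],0],[-0.8,[0.05,0.04,0.05],0],[-0.8,[0.1,0.04,0.05],0],[-0.8,[0.15,0.04,0.05],0],[-0.8,[0.2,0.04,0.05],0],[-0.8,[0.2,0.04,0.05],0]]' 14; python3 rel.py 502 102.5 187 2
python3 -m creep '[[-0.8,[0.05,0,0],0],[-0.8,[0.1,0,0],0],[-0.8,[0.1,0,0],0]]' 14; python3 rel.py 502 102.5 187 2
python3 -m creep '[[-0.8,[0.05,0,0],0],[-0.8,[0.1,0,0],0],[-0.8,[0.1,0,0],0]]' 14; python3 rel.py 502 102.5 187 2
```

```text
clock: 17.3
eef_pos: [511.1, 102.1, 189.0]
eef_rot: [3.142, 0.001, 0.034]
wrist_force: [-6.8, -0.5, 6.0]
finger_gap: 17.8
finger_force: 14.0
clock 17.3 pos [511.1 102.1 189. ] yaw 1.9 F [-6.8 -0.5  6. ] M [-0.35  1.51  0.16] gap 17.8 -> [-0.9  -0.07  0.2 ] -0.01
clock: 17.6
eef_pos: [512.1, 102.1, 188.9]
eef_rot: [3.142, 0.001, 0.034]
wrist_force: [-6.7, -2.1, 6.0]
finger_gap: 18.3
finger_force: 14.0
clock 17.6 pos [512.1 102.1 188.9] yaw 1.9 F [-6.7 -2.1  6. ] M [-0.36  1.48  0.19] gap 18.3 -> [-1.   -0.07  0.19] -0.01
clock: 17.9
eef_pos: [513.0, 102.2, 188.9]
eef_rot: [3.142, 0.001, 0.034]
wrist_force: [-5.6, -0.9, 5.4]
finger_gap: 17.6
finger_force: 14.0
clock 17.9 pos [513.  102.2 188.9] yaw 1.9 F [-5.6 -0.9  5.4] M [-0.33  1.45  0.19] gap 17.6 -> [-1.1  -0.07  0.19] -0.01
```

```bash
python3 -m creep '[[-0.8,[0.05,0,0],0],[-0.8,[0.1,0,0],0],[-0.8,[0.1,0,0],0]]' 14; python3 rel.py 502 102.5 187 2
python3 -m creep '[[-0.8,[0.05,0,0],0],[-0.8,[0.1,0,0],0],[-0.8,[0.1,0,0],0]]' 14; python3 rel.py 502 102.5 187 2;python3 pin.py
```

```text
clock: 18.2
eef_pos: [514.0, 102.2, 188.8]
eef_rot: [3.142, 0.002, 0.034]
wrist_force: [-6.4, -1.6, 5.4]
finger_gap: 17.9
finger_force: 14.0
clock 18.2 pos [514.  102.2 188.8] yaw 1.9 F [-6.4 -1.6  5.4] M [-0.32  1.52  0.18] gap 17.9 -> [-1.2  -0.07  0.18] -0.01
clock: 18.5
eef_pos: [514.7, 102.3, 188.7]
eef_rot: [3.142, 0.003, 0.034]
wrist_force: [-8.8, -1.5, 6.0]
finger_gap: 17.8
finger_force: 14.0
clock 18.5 pos [514.7 102.3 188.7] yaw 1.9 F [-8.8 -1.5  6. ] M [-0.34  2.01  0.2 ] gap 17.8 -> [-1.26 -0.07  0.18] -0.01
ref [(np.int32(11), array([15.82,  8.36])), (np.int32(3), array([19., 14.]))]
now [(np.int32(11), array([15.82,  9.36])), (np.int32(2), array([19.5, 14. ]))]
phase ((-0.3225685357305341, 0.9057799926598591), 1.0076618671417237) absdiff 17.669172
```

```bash
python3 -m creep '[[-0.8,[0.04,0,0],0],[-0.8,[0.08,0,0],0],[-0.8,[0.08,0,0],0]]' 14; python3 rel.py 502 102.5 187 2
```

```text
clock: 18.85
eef_pos: [515.1, 102.3, 188.7]
eef_rot: [3.142, 0.004, 0.034]
wrist_force: [-13.0, -1.0, 6.9]
finger_gap: 17.9
finger_force: 14.0
clock 18.85 pos [515.1 102.3 188.7] yaw 1.9 F [-13.   -1.    6.9] M [-0.34  2.59  0.18] gap 17.9 -> [-1.31 -0.07  0.17] -0.01
```

Hard stop confirmed at 13 N, so the spindle is locked. Back off to mid-play, release and retreat.

```bash
python3 -m creep '[[-0.8,[-0.1,0,0],0],[-0.8,[-0.2,0,0],0],[-0.8,[-0.3,0,0],0],[-0.8,[-0.3,0,0],0]]' 6; python3 rel.py 502 102.5 187 2
python3 -m creep '[[-0.5,[0,0,0],0],[-0.2,[0,0,0],0],[-0.1,[0,0,0],0],[-0.1,[0,0,0],0],[-0.1,[0,0,-4],0],[-0.1,[0,0,-8],0],[-0.1,[0,0,-12],0],[-0.1,[0,-5,-12],0],[-0.1,[0,-10,-12],0],[-0.1,[0,-15,-12],0],[-0.1,[0,-15,-12],0],[-0.1,[0,-15,-12],0]]' 6
python3 pin.py; python3 - <<'E'
from h import *
s=manip.camera("scene")[:,:,::-1]; cv2.imwrite("pics/s5.png",s)
cv2.imwrite("pics/s5c.png",cv2.resize(s[120:220,150:280],None,fx=6,fy=6,interpolation=2))
E
```

```text
clock: 19.25
eef_pos: [513.8, 102.2, 188.7]
eef_rot: [-3.141, -0.001, 0.033]
wrist_force: [3.1, -0.3, 1.3]
finger_gap: 17.7
finger_force: 6.0
clock 19.25 pos [513.8 102.2 188.7] yaw 1.9 F [ 3.1 -0.3  1.3] M [ 0.08 -0.62  0.1 ] gap 17.7 -> [-1.18 -0.07  0.17] -0.02
clock: 20.45
eef_pos: [508.1, 252.6, 308.0]
eef_rot: [3.141, 0.001, 0.035]
wrist_force: [-0.1, -0.6, -0.2]
finger_gap: 42.4
finger_force: 0.0
ref [(np.int32(11), array([15.82,  8.36])), (np.int32(3), array([19., 14.]))]
now [(np.int32(11), array([15.82,  9.36])), (np.int32(2), array([19.5, 14. ]))]
phase ((-0.2449110877469547, 0.9547192358704235), 0.9764654604593913) absdiff 12.646617
```

View pics/s5c.png

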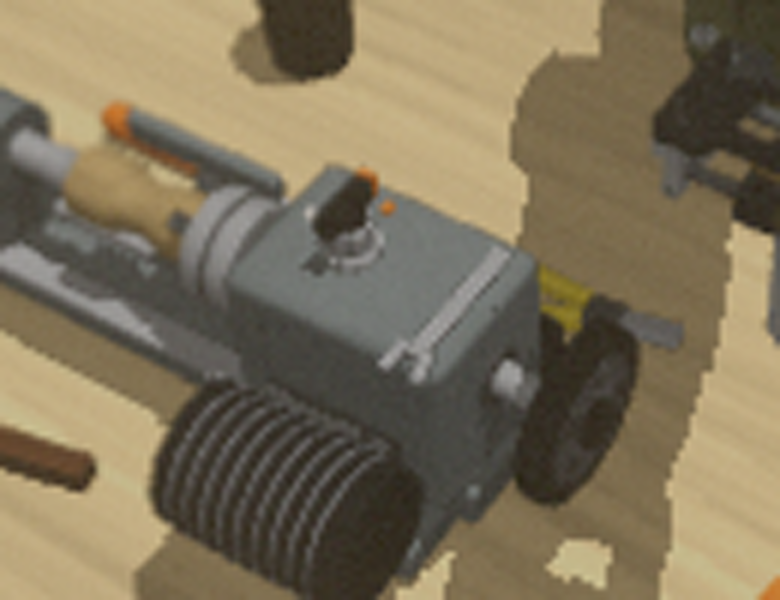

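The handle (crop (345,205)) points its orange end at the dot (388,208) and sits low; the spanner and tools are undisturbed and the arm is clear.

```bash
python3 -c "
from cell import manip
print(manip.sign_off())"
```

```text
the job is handed in; nothing more can be done
None
```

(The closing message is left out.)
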